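# Fan three film cards into a leaning shingled row in a tray

## Task

Fan the three loose film cards into one overlapping row on the sloping rest in the steel tray: the first lies on the rest, each of the other two lies on the card before it, all with their length up the slope, squarely one behind the other on the tray's middle line, with their lower edges on the tray floor so that a strip of each card's upper end stays showing. Lay them down rather than dropping them, and leave everything else where it is.

Things in the scene. Friction and masses are not known exactly. Their poses are not given: they have to be found in the camera images.
- tray: shallow stainless tray, fixed to the bench, 160 mm (its x axis) by 250 mm (its y axis), walls 20 mm high and 2 mm thick, top of its floor 2 mm above the bench; origin at the centre of its underside. Its +y axis points roughly away from the robot. The rest is fixed in its far half, on its middle line (x = 0)
- rest: plain aluminium easel fixed to the tray, 46 mm wide (narrower than a card), 46 mm high. Its flat face rises at 30 degrees towards tray +y, from 10 to 88 mm up the slope from rest_toe. Origin and axes are the tray's. A card lying on the face with its lower edge on the floor at rest_toe has its origin at tray x 0, y +43, z 27 mm
- rest_toe (a point): point on the tray floor, on the middle line, where the plane of the rest's face meets the floor (tray coordinates 0, 0, 2 mm); axes as the tray's
- card_1: flat rigid grey card holder with a small rectangular window, 100 mm long (its x axis), 55 mm wide (its y axis), 9 mm thick, about 20 g, lying flat on the bench at the start; the three are alike. Origin at the centre of its underside, z out of its upper face. It can be gripped across its 55 mm width
- card_1_end_p (a point): middle of the +x end edge of the underside of card_1, +50 mm along its x axis from its origin
- card_1_end_m (a point): middle of the -x end edge of the underside of card_1, -50 mm along its x axis from its origin
- card_2: flat rigid grey card holder with a small rectangular window, 100 mm long (its x axis), 55 mm wide (its y axis), 9 mm thick, about 20 g, lying flat on the bench at the start; the three are alike. Origin at the centre of its underside, z out of its upper face. It can be gripped across its 55 mm width
- card_2_end_p (a point): middle of the +x end edge of the underside of card_2, +50 mm along its x axis from its origin
- card_2_end_m (a point): middle of the -x end edge of the underside of card_2, -50 mm along its x axis from its origin
- card_3: flat rigid grey card holder with a small rectangular window, 100 mm long (its x axis), 55 mm wide (its y axis), 9 mm thick, about 20 g, lying flat on the bench at the start; the three are alike. Origin at the centre of its underside, z out of its upper face. It can be gripped across its 55 mm width
- card_3_end_p (a point): middle of the +x end edge of the underside of card_3, +50 mm along its x axis from its origin
- card_3_end_m (a point): middle of the -x end edge of the underside of card_3, -50 mm along its x axis from its origin
- puck: flat round metal puck, 46 mm across, 9 mm high, on the bench; origin at the centre of its underside. A bystander: leave alone
- vial: small upright glass vial with a white cap, 20 mm across, 50 mm tall, on the bench; origin at the centre of its underside. A bystander
- beaker: upright clear beaker, 45 mm across, 58 mm tall, on the bench; origin at the centre of its underside. A bystander
- dropper: upright small brown bottle with a black cap, 30 mm across, 78 mm tall, on the bench; origin at the centre of its underside. A bystander
- tweezers: thin steel tweezers, 118 mm long (its y axis), 11 mm wide, 9 mm high, lying across the near end of the tray's floor; origin at the centre of its underside. A bystander
- pc_mouse: black computer mouse, 113 x 58 x 37 mm, at the right of the bench; origin at the centre of its underside. A bystander

How it is judged (in metres and radians):
On the way, in this order (a step that is already met when the one before it is completed fails the run):
1. one card lies on the rest with its lower edge on the tray floor (((y of card_1 in the frame of tray between 0.0323 and 0.0543 m and (x of card_1 in the frame of tray between -0.012 and 0.012 m and angle between card_1's own z axis and vertical between 0.331613 and 0.663225 rad and angle between the y axis of card_1 and the x axis of tray, either way round below 0.17 rad and z of any of card_1_end_p, card_1_end_m in the frame of tray below 0.009 m)) or (y of card_2 in the frame of tray between 0.0323 and 0.0543 m and (x of card_2 in the frame of tray between -0.012 and 0.012 m and angle between card_2's own z axis and vertical between 0.331613 and 0.663225 rad and angle between the y axis of card_2 and the x axis of tray, either way round below 0.17 rad and z of any of card_2_end_p, card_2_end_m in the frame of tray below 0.009 m)) or (y of card_3 in the frame of tray between 0.0323 and 0.0543 m and (x of card_3 in the frame of tray between -0.012 and 0.012 m and angle between card_3's own z axis and vertical between 0.331613 and 0.663225 rad and angle between the y axis of card_3 and the x axis of tray, either way round below 0.17 rad and z of any of card_3_end_p, card_3_end_m in the frame of tray below 0.009 m)))), for 0.2 s.
2. a second card lies on the first, stepped towards the robot (((y of card_1 in the frame of tray between 0.0323 and 0.0543 m and y of card_2 in the frame of tray between 0.0113 and 0.0383 m and distance between card_1 and card_2 between 0.013 and 0.031 m and (x of card_1 in the frame of tray between -0.012 and 0.012 m and angle between card_1's own z axis and vertical between 0.331613 and 0.663225 rad and angle between the y axis of card_1 and the x axis of tray, either way round below 0.17 rad and z of any of card_1_end_p, card_1_end_m in the frame of tray below 0.009 m) and (x of card_2 in the frame of tray between -0.012 and 0.012 m and angle between card_2's own z axis and vertical between 0.331613 and 0.663225 rad and angle between the y axis of card_2 and the x axis of tray, either way round below 0.17 rad and z of any of card_2_end_p, card_2_end_m in the frame of tray below 0.009 m)) or (y of card_1 in the frame of tray between 0.0323 and 0.0543 m and y of card_3 in the frame of tray between 0.0113 and 0.0383 m and distance between card_1 and card_3 between 0.013 and 0.031 m and (x of card_1 in the frame of tray between -0.012 and 0.012 m and angle between card_1's own z axis and vertical between 0.331613 and 0.663225 rad and angle between the y axis of card_1 and the x axis of tray, either way round below 0.17 rad and z of any of card_1_end_p, card_1_end_m in the frame of tray below 0.009 m) and (x of card_3 in the frame of tray between -0.012 and 0.012 m and angle between card_3's own z axis and vertical between 0.331613 and 0.663225 rad and angle between the y axis of card_3 and the x axis of tray, either way round below 0.17 rad and z of any of card_3_end_p, card_3_end_m in the frame of tray below 0.009 m)) or (y of card_2 in the frame of tray between 0.0323 and 0.0543 m and y of card_1 in the frame of tray between 0.0113 and 0.0383 m and distance between card_2 and card_1 between 0.013 and 0.031 m and (x of card_2 in the frame of tray between -0.012 and 0.012 m and angle between card_2's own z axis and vertical between 0.331613 and 0.663225 rad and angle between the y axis of card_2 and the x axis of tray, either way round below 0.17 rad and z of any of card_2_end_p, card_2_end_m in the frame of tray below 0.009 m) and (x of card_1 in the frame of tray between -0.012 and 0.012 m and angle between card_1's own z axis and vertical between 0.331613 and 0.663225 rad and angle between the y axis of card_1 and the x axis of tray, either way round below 0.17 rad and z of any of card_1_end_p, card_1_end_m in the frame of tray below 0.009 m)) or (y of card_2 in the frame of tray between 0.0323 and 0.0543 m and y of card_3 in the frame of tray between 0.0113 and 0.0383 m and distance between card_2 and card_3 between 0.013 and 0.031 m and (x of card_2 in the frame of tray between -0.012 and 0.012 m and angle between card_2's own z axis and vertical between 0.331613 and 0.663225 rad and angle between the y axis of card_2 and the x axis of tray, either way round below 0.17 rad and z of any of card_2_end_p, card_2_end_m in the frame of tray below 0.009 m) and (x of card_3 in the frame of tray between -0.012 and 0.012 m and angle between card_3's own z axis and vertical between 0.331613 and 0.663225 rad and angle between the y axis of card_3 and the x axis of tray, either way round below 0.17 rad and z of any of card_3_end_p, card_3_end_m in the frame of tray below 0.009 m)) or (y of card_3 in the frame of tray between 0.0323 and 0.0543 m and y of card_1 in the frame of tray between 0.0113 and 0.0383 m and distance between card_3 and card_1 between 0.013 and 0.031 m and (x of card_3 in the frame of tray between -0.012 and 0.012 m and angle between card_3's own z axis and vertical between 0.331613 and 0.663225 rad and angle between the y axis of card_3 and the x axis of tray, either way round below 0.17 rad and z of any of card_3_end_p, card_3_end_m in the frame of tray below 0.009 m) and (x of card_1 in the frame of tray between -0.012 and 0.012 m and angle between card_1's own z axis and vertical between 0.331613 and 0.663225 rad and angle between the y axis of card_1 and the x axis of tray, either way round below 0.17 rad and z of any of card_1_end_p, card_1_end_m in the frame of tray below 0.009 m)) or (y of card_3 in the frame of tray between 0.0323 and 0.0543 m and y of card_2 in the frame of tray between 0.0113 and 0.0383 m and distance between card_3 and card_2 between 0.013 and 0.031 m and (x of card_3 in the frame of tray between -0.012 and 0.012 m and angle between card_3's own z axis and vertical between 0.331613 and 0.663225 rad and angle between the y axis of card_3 and the x axis of tray, either way round below 0.17 rad and z of any of card_3_end_p, card_3_end_m in the frame of tray below 0.009 m) and (x of card_2 in the frame of tray between -0.012 and 0.012 m and angle between card_2's own z axis and vertical between 0.331613 and 0.663225 rad and angle between the y axis of card_2 and the x axis of tray, either way round below 0.17 rad and z of any of card_2_end_p, card_2_end_m in the frame of tray below 0.009 m)))), for 0.2 s.
At the end, for the whole second after the job is handed in: Three cards, any order, at rest: lean 19-38 deg, within 12 mm of the tray's middle line and 0.17 rad of square, lower edge within 7 mm of the tray floor, origins at tray y 32 to 54, 11 to 38, -15 to 26 mm (first, second, third), neighbours 13 to 31 mm apart (18 when flush) (((y of card_1 in the frame of tray between 0.0323 and 0.0543 m and y of card_2 in the frame of tray between 0.0113 and 0.0383 m and y of card_3 in the frame of tray between -0.0147 and 0.0263 m and distance between card_1 and card_2 between 0.013 and 0.031 m and distance between card_2 and card_3 between 0.013 and 0.031 m) or (y of card_1 in the frame of tray between 0.0323 and 0.0543 m and y of card_3 in the frame of tray between 0.0113 and 0.0383 m and y of card_2 in the frame of tray between -0.0147 and 0.0263 m and distance between card_1 and card_3 between 0.013 and 0.031 m and distance between card_3 and card_2 between 0.013 and 0.031 m) or (y of card_2 in the frame of tray between 0.0323 and 0.0543 m and y of card_1 in the frame of tray between 0.0113 and 0.0383 m and y of card_3 in the frame of tray between -0.0147 and 0.0263 m and distance between card_2 and card_1 between 0.013 and 0.031 m and distance between card_1 and card_3 between 0.013 and 0.031 m) or (y of card_2 in the frame of tray between 0.0323 and 0.0543 m and y of card_3 in the frame of tray between 0.0113 and 0.0383 m and y of card_1 in the frame of tray between -0.0147 and 0.0263 m and distance between card_2 and card_3 between 0.013 and 0.031 m and distance between card_3 and card_1 between 0.013 and 0.031 m) or (y of card_3 in the frame of tray between 0.0323 and 0.0543 m and y of card_1 in the frame of tray between 0.0113 and 0.0383 m and y of card_2 in the frame of tray between -0.0147 and 0.0263 m and distance between card_3 and card_1 between 0.013 and 0.031 m and distance between card_1 and card_2 between 0.013 and 0.031 m) or (y of card_3 in the frame of tray between 0.0323 and 0.0543 m and y of card_2 in the frame of tray between 0.0113 and 0.0383 m and y of card_1 in the frame of tray between -0.0147 and 0.0263 m and distance between card_3 and card_2 between 0.013 and 0.031 m and distance between card_2 and card_1 between 0.013 and 0.031 m)) and x of card_1 in the frame of tray between -0.012 and 0.012 m and angle between card_1's own z axis and vertical between 0.331613 and 0.663225 rad and angle between the y axis of each of card_1, card_2, card_3 and the x axis of tray, either way round below 0.17 rad and z of any of card_1_end_p, card_1_end_m in the frame of tray below 0.009 m and x of card_2 in the frame of tray between -0.012 and 0.012 m and angle between card_2's own z axis and vertical between 0.331613 and 0.663225 rad and z of any of card_2_end_p, card_2_end_m in the frame of tray below 0.009 m and x of card_3 in the frame of tray between -0.012 and 0.012 m and angle between card_3's own z axis and vertical between 0.331613 and 0.663225 rad and z of any of card_3_end_p, card_3_end_m in the frame of tray below 0.009 m and linear speed of each of card_1, card_2, card_3 below 0.02 m/s); the robot touches nothing.
It fails at once if a card is dropped: it moves faster than 0.4 m/s with no finger on it ((linear speed of card_1 above 0.4 m/s and contact force between card_1 and the fingers below 0.05 N) or (linear speed of card_2 above 0.4 m/s and contact force between card_2 and the fingers below 0.05 N) or (linear speed of card_3 above 0.4 m/s and contact force between card_3 and the fingers below 0.05 N)).
It fails at once if a bystander is moved more than 20 mm (distance of any of puck, vial, beaker, dropper, tweezers, pc_mouse from where it was at the start of the episode above 0.02 m).
It also fails if it takes over 70 s, if anything falls off the work surface, if the arm or the gripper's body presses on something with over 40 N, if the wrist force passes 120 N, or if a joint passes its speed limit or range.

## Robot

A 6-joint arm with a two-finger parallel gripper is mounted at the origin on a cart in front of the work surface, level with it; the furniture and walls round the work are solid. World frame = base frame: x ahead of the robot, y to its left, z up, the work surface at z = 0. Lengths are in mm, angles in degrees, forces in N, time in s.
With the tool pointing down it reaches from about 375 to 975 mm from the base axis. Payload 3.8 kg.
Tool frame: the origin (TCP) lies between the finger pads; the fingertips stand 22 mm ahead of it and the grasp point (between the pads) lies 3 mm ahead of it; z points along the fingers, y is the line along which they close (so a half turn about z gives the same grasp; the last joint's range is limited). The gripper opens to 85 mm and grips with 20 to 120 N. Pads are 22 mm wide; open, the fingers measure 114 mm over their backs; the gripper's body (76 mm by 85 mm) begins 54 mm behind the grasp point. The pads swing forward as they close: fully open they stand 13 mm farther back than shut.
Start: joints at [-75.166, 15.12, 91.902, -0, 72.978, -2.114], TCP at [196.761, -645.681, 253.28] pointing down, gripper open.
Joint ranges: [-150.88, 150.88], [-54.13, 125.18], [17.81, 147.31], [-75.09, 255.09], [0, 152.58], [-146.25, 146.25]. Speed limits (degrees/s): [147.25, 147.25, 180, 180, 180, 180].

## Interface

Orientations are given as a 3x3 rotation matrix whose columns are the frame's x, y, z axes.
In Python, from station import r gives the robot as it stands. The module is installed in compiled form; this text tells all that it offers.
- The arm moves only by the tool play_rows, never from a script. Its argument "steps" is a list of rows, each an object with "xyz": the shift along the tool's x, y, z in m, a list of three; "turn": the turn about the tool's z in rad. A call has 1 to 12 rows; each row shifts and turns the commanded pose from where the row before left it, along the tool's axes as they then stand; what a row does not reach is not made up. A row lasts 1/8 s, in which the tool goes at most 62.5 mm and 10.7 degrees, less where a joint would pass 70% of its speed; a pose out of reach is approached as far as the arm can. A call is refused whole if a number of a shift passes 0.0625 or a number of a turn 0.188, either way. A call with a gripper value outside its range is refused whole. "grip" is the finger opening in m, from 0 to 0.0854, set as the call begins (left out, the last holds). The fingers move at their own pace and stop on an object; "squeeze" is the grip in N (left out, the last holds). Time passes only in rows, so rows that do not move let the fingers close. It gives the time, the measured TCP pose, the force, the opening and the grip force at its end, in the units of the state.
- r.read_state(): the state, without advancing time (a new reading comes with each control period).
- r.camera(name): name is "scene" or "top"; returns a dict with "img" (420x560x3 uint8, blue, green, red), "camera_matrix" (3x3 intrinsics, pixels), "R" (3x3) and "t" (3): a world point X has camera coordinates R X + t. Camera axes: x right, y down, z forward; pixel columns grow to the right and rows downward; lengths in mm; the calibration is good to about 2 mm. A picture is of the moment at which its call begins. There is no depth.
- r.hand_in(): hands the job in; it is judged then, once.
Trained networks look in a picture, given as the dict that the camera call returned (one of the last four; its "shot" number tells which), for a name from the list of things; names that differ only in an ending like _2 or _b are one class to them, and where a whole thing is asked for, a point or a joint stands for the part that bears it (a point fixed in the world has none). Each returns a list of dicts, best first, with "score" (0 to 1); they miss things now and then, are a little off and sometimes report something else, mostly with a low value. They report only what shows in the picture. A call takes as long as a camera call.
- r.regions_of(picture, target): "mask" (420x560 bool, what is visible of it) and "box" ([left, top, right, bottom] in pixels, round what is visible of it).
The state is a dict: "t": time; "qpos": joint angles; "qvel": joint speeds; "tau": joint torques, N m; "eef_pos": TCP position; "ee_rot": TCP orientation; "force": force on the tool from outside, world axes, zero at the start; "moment": the same for the moment, N m; "gripper_width": finger opening in mm; "grasp_force": force on a finger pad.
Only numpy, scipy, OpenCV 4.12 (cv2) and the standard library are available. Lean on these libraries where they do the work, as an engineer would, in place of code of your own. Each camera call takes 0.05 s, during which the arm holds its last target. There are 200 camera calls.

## Working session

There is one attempt and no reset: what is moved stays moved. The work goes in short steps, Python scripts to look and compute and a tool call to move; the robot and the scene stay as the last step left them, time stands still between calls to the robot, and variables do not carry over. Pictures are saved under pics/ and viewed, at most 10 in all, crops included, and the job is handed in when it is done.

Besides the shell and the picture viewer there is one more tool, called after ">>>" by a JSON object that holds its "fn" and its "kwargs". play_rows: Moves the arm, as the interface text tells. Its arguments: {"type":"object","properties":{"steps":{"type":"array","items":{"type":"object","properties":{"xyz":{"type":"array","items":{"type":"number"}},"turn":{"type":"number"}}}},"grip":{"type":"number"},"squeeze":{"type":"number"}},"required":["steps"]}

```bash
mkdir -p pics
cat > h.py <<'E'
import numpy as np, cv2
from station import r
def ray(c,uv,z):
    K,R,t=map(np.array,(c["camera_matrix"],c["R"],c["t"]))
    t=t.ravel(); C=-R.T@t
    d=R.T@np.linalg.inv(K)@np.array([uv[0],uv[1],1.]); s=(z-C[2])/d[2]
    return C+s*d
def proj(c,X):
    K,R,t=map(np.array,(c["camera_matrix"],c["R"],c["t"]))
    p=K@(R@np.array(X,float)+t.ravel()); return p[:2]/p[2]
def rect(c,mask,z):
    # rectangle of the mask projected to plane z
    m=mask.astype(np.uint8); cs,_=cv2.findContours(m,cv2.RETR_EXTERNAL,cv2.CHAIN_APPROX_NONE)
    k=max(cs,key=cv2.contourArea)[:,0,:]
    P=np.array([ray(c,p,z)[:2] for p in k],np.float32)
    (cx,cy),(w,h),a=cv2.minAreaRect(P)
    if w<h: w,h,a=h,w,a+90
    return np.round([cx,cy,w,h,(a+90)%180-90],1)
E
python3 - <<'E'
from h import *
s=r.read_state(); print({k:np.round(s[k],3).tolist() for k in s})
for n in("top","scene"):
    c=r.camera(n); cv2.imwrite(f"pics/{n}0.png",c["img"])
    print(n,np.round(-np.array(c["R"]).T@np.array(c["t"]).ravel()),np.round(c["R"],2).tolist())
    for t,z in (("card_1",9),("tray",20),("rest",0),("puck",9),("vial",50),("beaker",58),("dropper",78),("tweezers",11),("pc_mouse",20)):
        for d in r.regions_of(c,t)[:4]:
            print(t,round(d["score"],2),np.round(d["box"]).tolist(),rect(c,d["mask"],z))
E
```

```text
{'t': 0.0, 'qpos': [-75.164, 15.171, 91.982, -0.001, 72.976, -2.115], 'qvel': [-0.057, 0.092, -0.019, 0.005, -0.041, -0.06], 'tau': [0.001, -51.511, -36.732, 0.0, 0.013, -0.0], 'eef_pos': [196.602, -645.021, 251.932], 'ee_rot': [[0.957, 0.292, -0.001], [0.292, -0.957, 0.002], [0.0, -0.002, -1.0]], 'force': [-0.147, 0.427, 0.053], 'moment': [-0.037, 0.027, 0.054], 'grasp_force': 0.0, 'gripper_width': 85.715}
top [ 329.  -70. 1394.] [[0.01, -1.0, -0.01], [-0.99, -0.01, -0.14], [0.14, 0.01, -0.99]]
card_1 0.89 [161.0, 173.0, 189.0, 205.0] [591.5 269.   98.8  59.8  27.8]
card_1 0.84 [343.0, 193.0, 378.0, 227.0] [ 527.5 -308.5  102.7   57.6   56.3]
card_1 0.57 [160.0, 239.0, 188.0, 272.0] [385.  253.4  99.9  58.5 -12.2]
tray 0.58 [226.0, 162.0, 288.0, 250.0] [540.5  10.2 258.4 168.4   5.2]
rest 0.95 [245.0, 173.0, 264.0, 201.0] [590.5  16.9  79.7  50.    5.3]
puck 0.66 [145.0, 213.0, 164.0, 226.0] [489.7 325.1  46.5  45.7   2.8]
puck 0.2 [156.0, 168.0, 185.0, 201.0] [591.9 268.5 102.4  55.7  26.8]
vial 0.5 [248.0, 176.0, 265.0, 200.0] [579.6  12.4  75.   45.9   6.6]
vial 0.48 [333.0, 264.
[... 877 characters left out ...]
 768.3 -282.8  176.6   44.2  -55.4]
puck 0.68 [194.0, 288.0, 216.0, 303.0] [484.9 335.1  46.9  44.5 -62.3]
puck 0.67 [233.0, 211.0, 262.0, 231.0] [611.7  -6.  157.3  69.7 -37.3]
puck 0.42 [166.0, 205.0, 178.0, 233.0] [814.1  68.9 215.4  31.7 -45.2]
vial 0.54 [158.0, 260.0, 209.0, 276.0] [537.4 328.6  92.1  63.7  24. ]
vial 0.41 [354.0, 198.0, 360.0, 212.0] [ 338.2 -171.8  117.5   17.3  -71.7]
beaker 0.68 [244.0, 178.0, 256.0, 195.0] [ 678.  -142.9  155.8   39.   -55.9]
beaker 0.65 [238.0, 276.0, 292.0, 305.0] [343.1 323.9  97.8  59.2 -13.3]
dropper 0.76 [167.0, 204.0, 177.0, 232.0] [695.5 190.3 175.3  26.3 -45.1]
pc_mouse 0.65 [329.0, 170.0, 362.0, 189.0] [ 465.7 -456.7  143.   113.1  -77.9]
```

```bash
python3 -c "
import cv2
a=cv2.imread('pics/top0.png')
cv2.imwrite('pics/t0c.png',cv2.resize(a[120:300,130:450],(800,450),interpolation=cv2.INTER_CUBIC))"
```

```text
(no output)
```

View pics/t0c.png

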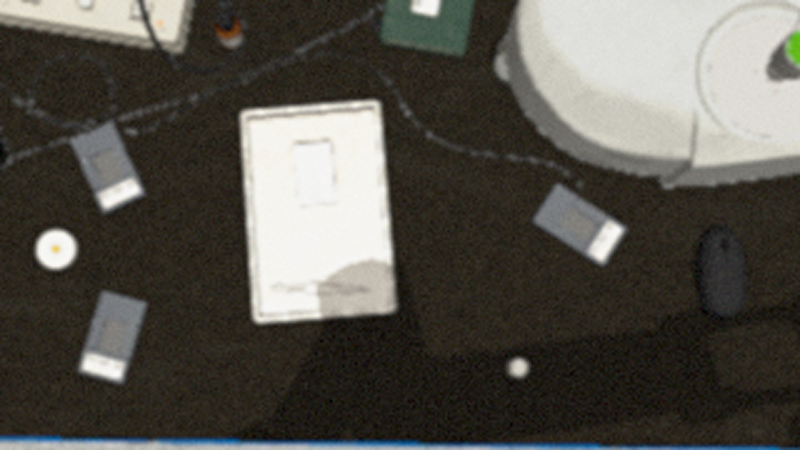

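View pics/scene0.png

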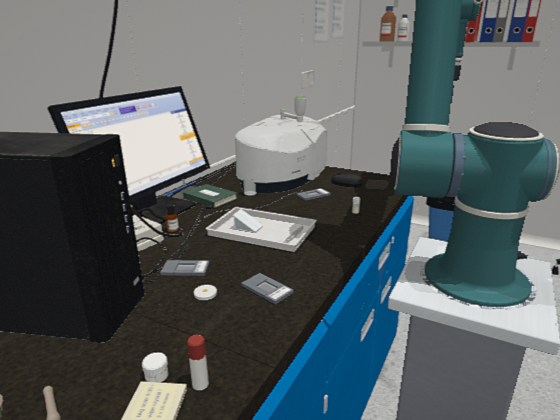

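The top crop shows the tray centred at about crop (318,212) with the rest in its far half at (315,170). The cards are at (107,167), (113,337) and (580,224), and the last one is close to the centrifuge. The scene picture agrees. The tool can only point down, so I'll let each card pivot in the grip on the rest. First I'll refine the poses.

```bash
cat >> h.py <<'E'
from scipy.optimize import minimize
def sil(c,p,L,W,z0,z1):
    a=np.deg2rad(p[2]); ca,sa=np.cos(a),np.sin(a)
    P=[proj(c,[p[0]+ca*x-sa*y,p[1]+sa*x+ca*y,z]) for x in(-L/2,L/2) for y in(-W/2,W/2) for z in(z0,z1)]
    return cv2.convexHull(np.array(P,np.float32))
def cost(p,obs,L,W,z0,z1):
    e=0
    for c,m in obs:
        h=sil(c,p,L,W,z0,z1); S=8
        x,y,w,hh=cv2.boundingRect(np.argwhere(m)[:,::-1].astype(np.int32)); o=np.array([x-6,y-6])
        im=np.zeros(((hh+12)*S,(w+12)*S),np.uint8)
        cv2.fillConvexPoly(im,np.int32((h-o+.5)*S),1)
        s=cv2.resize(im.astype(np.float32),None,fx=1/S,fy=1/S,interpolation=cv2.INTER_AREA)
        mm=np.zeros(s.shape); sub=m[max(o[1],0):o[1]+s.shape[0],max(o[0],0):o[0]+s.shape[1]]; mm[:sub.shape[0],:sub.shape[1]]=sub
        e+=np.abs(s-mm).sum()/m.sum()
    return e/len(obs)
def fit(p0,obs,L,W,z0,z1):
    q=minimize(cost,p0,args=(obs,L,W,z0,z1),method="Nelder-Mead",options=dict(initial_simplex=[p0]+[np.add(p0,d) for d in np.diag([8,8,6])],xatol=.1,fatol=1e-4))
    return q.x,q.fun
E
python3 - <<'E'
from h import *
T={"tray":[(540,10,5.2)],"card_1":[(592,269,27.8),(385,253,-12.2),(527,-308,56.3)]}
D={"tray":(250,160,0,20),"card_1":(100,55,0,9)}
for n in("top","scene"):
  for k in range(4):
    c=r.camera(n)
    for t in T:
        ds=r.regions_of(c,t)
        for p in T[t]:
            u=proj(c,[p[0],p[1],5])
            g=[d for d in ds if np.hypot(*(np.mean(np.argwhere(d["mask"])[:,::-1],0)-u))<10]
            if g:
                x,f=fit(p,[(c,g[0]["mask"])],*D[t]); print(n,t,np.round(x,1),round(f,3),round(g[0]["score"],2))
    g=r.regions_of(c,"rest")
    if n=="top" and g: print("rest",g[0]["box"],g[0]["score"])
c=r.camera("top")
a=np.deg2rad(5.2)
for tx,ty,z in((-23,0,2),(23,0,2),(-23,76,46),(23,76,46)):
    print(np.round(proj(c,[540.5+ty*np.cos(a)+tx*np.sin(a),10.2+ty*np.sin(a)-tx*np.cos(a),z]),1))
E
```

```text
top tray [541.5  10.2   5. ] 0.059 0.77
top card_1 [594.  270.   27.7] 0.063 0.55
top card_1 [384.9 254.9 -14.8] 0.06 0.88
top card_1 [ 528.6 -308.9   57.9] 0.045 0.56
rest [247.3, 179.0, 263.8, 202.5] 0.73
top tray [540.3   8.7   5. ] 0.068 0.91
top card_1 [592.4 269.4  26.7] 0.057 0.78
top card_1 [385.5 254.7 -15.4] 0.044 0.57
top card_1 [ 528.7 -308.7   58.6] 0.067 0.85
rest [248.2, 173.7, 263.4, 201.3] 0.68
top tray [539.4  10.    5.1] 0.077 0.94
top card_1 [593.8 270.   27.7] 0.078 0.68
top card_1 [385.6 254.5 -13.9] 0.062 0.91
top card_1 [ 528.5 -308.9   56.8] 0.05 0.76
rest [247.5, 173.6, 264.8, 202.3] 0.57
top tray [540.1  11.3   4.8] 0.07 0.77
top card_1 [592.9 270.2  26.1] 0.084 0.65
top card_1 [385.3 254.9 -14.8] 0.043 0.6
top card_1 [ 528.5 -309.2   57.7] 0.053 0.82
rest [249.0, 177.8, 262.8, 199.2] 0.84
scene tray [542.5   7.9   4.6] 0.076 0.9
scene card_1 [385.4 255.1 -15.1] 0.056 0.57
scene card_1 [ 529.  -304.9   57.8] 0.116 0.79
scene tray [543.1   9.    5.5] 0.073 0.7
scene card_1 [591.3 268.5  25.7] 0.102 0.78
scene card_1 [384.6 255.5 -14.8] 0.071 0.63
scene card_1 [ 527.1 -306.5   55.8] 0.089 0.64
scene tray [542.4   9.5   5. ] 0.071 0.95
scene card_1 [592.  269.6  26.4] 0.066 0.77
scene card_1 [385.7 254.2 -15.4] 0.14 0.62
scene card_1 [ 528.1 -303.9   57.5] 0.106 0.75
scene tray [542.9   9.4   4.9] 0.078 0.7
scene card_1 [591.8 269.7  27. ] 0.068 0.72
scene card_1 [385.9 255.3 -15. ] 0.061 0.62
scene card_1 [ 527.3 -307.7   59.1] 0.213 0.72
[248.9 205. ]
[263.9 203.9]
[246.1 177.8]
[261.5 176.6]
```

```bash
cat >> h.py <<'E'
def go(x,y,z=None,yaw=None):
    "tool-frame turn then shift (mm) from the measured pose"
    s=r.read_state(); p=np.array(s["eef_pos"]); R=np.array(s["ee_rot"]); f=np.degrees(np.arctan2(R[1,0],R[0,0]))
    yaw=f if yaw is None else yaw; z=p[2] if z is None else z
    a=np.deg2rad(yaw); d=np.array([x,y,z])-p
    v=[np.cos(a)*d[0]+np.sin(a)*d[1],np.sin(a)*d[0]-np.cos(a)*d[1],-d[2]]
    print("yaw %.2f turn %.3f shift"%(f,-np.deg2rad((yaw-f+180)%360-180)),np.round(v,1),"pos",p.round(1),"q",np.round(s["qpos"],0),"F",np.round(s["force"],1),"w",round(s["gripper_width"],1),"g",round(s["grasp_force"],1))
E
python3 -c "
from h import *
go(528.3,-307.5,120,57.7)"
```

```text
yaw 16.95 turn -0.711 shift [463.   99.5 133.3] pos [ 196.8 -645.7  253.3] q [-75.  15.  92.  -0.  73.  -2.] F [-0.2  0.3 -0.3] w 85.4 g 0.0
```

>>> {"fn": "play_rows", "kwargs": {"steps": [{"turn":-0.178},{"turn":-0.178},{"turn":-0.178},{"turn":-0.177},{"xyz":[0.058,0.0125,0]},{"xyz":[0.058,0.0125,0]},{"xyz":[0.058,0.0125,0]},{"xyz":[0.058,0.0125,0]},{"xyz":[0.058,0.0125,0]},{"xyz":[0.058,0.0125,0]},{"xyz":[0.058,0.0125,0]},{"xyz":[0.057,0.012,0]}], "grip": 0.072}}

```text
schema error: expected keys xyz, turn
```

```bash
python3 -c "
from h import *
go(528.3,-307.5,40,57.7)"
```

```text
yaw 16.95 turn -0.711 shift [463.   99.5 213.3] pos [ 196.8 -645.7  253.3] q [-75.  15.  92.  -0.  73.  -2.] F [-0.2  0.3 -0.3] w 85.4 g 0.0
```

>>> {"fn": "play_rows", "kwargs": {"steps": [{"xyz":[0,0,0],"turn":-0.178},{"xyz":[0,0,0],"turn":-0.178},{"xyz":[0,0,0],"turn":-0.178},{"xyz":[0,0,0],"turn":-0.177},{"xyz":[0.058,0.0125,0],"turn":0},{"xyz":[0.058,0.0125,0],"turn":0},{"xyz":[0.058,0.0125,0],"turn":0},{"xyz":[0.058,0.0125,0],"turn":0},{"xyz":[0.058,0.0125,0],"turn":0},{"xyz":[0.058,0.0125,0],"turn":0},{"xyz":[0.058,0.0125,0],"turn":0},{"xyz":[0.057,0.012,0],"turn":0}], "grip": 0.072}}

```text
t: 4.15
eef_pos: [529.6, -306.1, 253.6]
ee_rot: [[0.535, 0.845, 0.001], [0.845, -0.535, -0.001], [-0.0, 0.001, -1.0]]
force: [0.2, -0.3, 0.4]
gripper_width: 72.0
grasp_force: 0.0
```

```bash
python3 -c "
from h import *
go(528.3,-307.5,40,57.7)"
```

```text
yaw 57.69 turn -0.000 shift [ -1.9  -0.4 213.6] pos [ 529.6 -306.1  253.6] q [-32.   8. 100.  -0.  72.  -0.] F [ 0.2 -0.3  0.4] w 72.0 g 0.0
```

>>> {"fn": "play_rows", "kwargs": {"steps": [{"xyz":[-0.002,0,0.05],"turn":0},{"xyz":[0,0,0.05],"turn":0},{"xyz":[0,0,0.05],"turn":0},{"xyz":[0,0,0.04],"turn":0},{"xyz":[0,0,0.02],"turn":0},{"xyz":[0,0,0.005],"turn":0},{"xyz":[0,0,0.003],"turn":0}]}}

```text
t: 5.03
eef_pos: [528.5, -310.1, 36.7]
ee_rot: [[0.535, 0.845, 0.002], [0.845, -0.535, -0.001], [-0.0, 0.003, -1.0]]
force: [0.1, -1.1, 0.0]
gripper_width: 71.7
grasp_force: 0.0
```

Run:
```python
from h import *
go(528.3,-307.5,20,57.7)
for n,b in(("scene",(270,150,370,225)),("top",(320,160,410,250))):
    c=r.camera(n)["img"][b[1]:b[3],b[0]:b[2]]
    globals()[n]=cv2.resize(c,(400,int(400*c.shape[0]/c.shape[1])),interpolation=cv2.INTER_CUBIC)
h=max(scene.shape[0],top.shape[0]); im=np.zeros((h,800,3),np.uint8); im[:scene.shape[0],:400]=scene; im[:top.shape[0],400:]=top
cv2.imwrite("pics/g1.png",im)
```

```text
yaw 57.68 turn -0.000 shift [ 2.1 -1.6 16.7] pos [ 528.5 -310.1   36.7] q [-33.  21. 110.  -0.  49.  -0.] F [ 0.1 -1.1  0. ] w 71.7 g 0.0
```

View pics/g1.png

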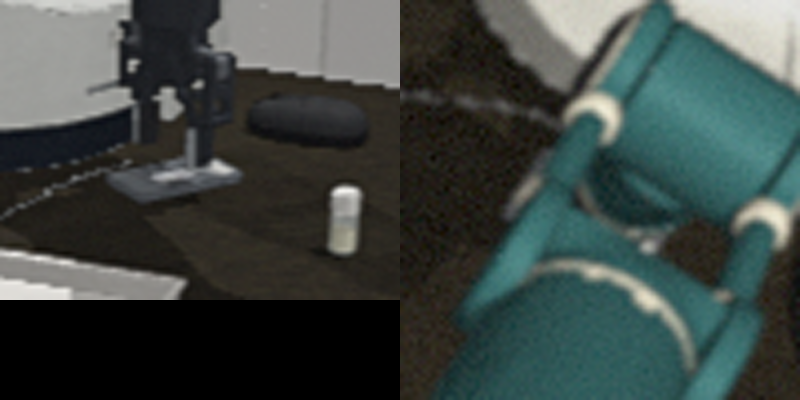

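Run:
```python
from h import *
c=r.camera("scene"); f=lambda X:np.round((proj(c,X)-[270,150])*4)
p=np.array([528.5,-310.1]); y=np.array([.845,-.535])
for s in(36,-36):
  for z in(5,10,15,20): print(s,z,f([*(p+s*y),z]))
for z in(0,9): print("card", [f([528.3+a*.534*50+b*.845*27.5,-307.5+a*.845*50-b*.534*27.5,z]) for a,b in((1,1),(1,-1),(-1,-1),(-1,1))])
```

```text
36 5 [149. 161.]
36 10 [149. 156.]
36 15 [149. 150.]
36 20 [149. 145.]
-36 5 [197. 187.]
-36 10 [197. 181.]
-36 15 [197. 175.]
-36 20 [197. 170.]
card [array([103., 181.]), array([139., 202.]), array([239., 180.]), array([201., 161.])]
card [array([103., 171.]), array([139., 191.]), array([239., 170.]), array([202., 151.])]
```

>>> {"fn": "play_rows", "kwargs": {"steps": [{"xyz":[0.002,-0.001,0.01],"turn":0},{"xyz":[0,0,0.008],"turn":0},{"xyz":[0,0,0.002],"turn":0},{"xyz":[0,0,0],"turn":0}]}}

```text
t: 5.68
eef_pos: [527.2, -306.9, 14.8]
ee_rot: [[0.535, 0.845, -0.001], [0.845, -0.535, 0.001], [-0.0, -0.001, -1.0]]
force: [0.2, 0.5, -0.0]
gripper_width: 72.1
grasp_force: 0.0
```

>>> {"fn": "play_rows", "kwargs": {"steps": [{"xyz":[0,0,0.001],"turn":0},{"xyz":[0,0,0.001],"turn":0},{"xyz":[0,0,0],"turn":0}]}}

```text
t: 6.05
eef_pos: [527.8, -307.2, 13.8]
ee_rot: [[0.535, 0.845, 0.0], [0.845, -0.535, -0.0], [-0.0, 0.001, -1.0]]
force: [-0.6, 0.5, 2.2]
gripper_width: 71.5
grasp_force: 1.3
```

>>> {"fn": "play_rows", "kwargs": {"steps": [{"xyz":[0,0,-0.009],"turn":0},{"xyz":[0,0,0],"turn":0}]}}

```text
t: 6.3
eef_pos: [528.3, -307.5, 23.4]
ee_rot: [[0.535, 0.845, 0.002], [0.845, -0.535, -0.001], [-0.0, 0.002, -1.0]]
force: [0.0, 0.2, 0.4]
gripper_width: 72.2
grasp_force: 0.0
```

>>> {"fn": "play_rows", "kwargs": {"steps": [{"xyz":[0,0,0],"turn":0},{"xyz":[0,0,0],"turn":0},{"xyz":[0,0,0],"turn":0},{"xyz":[0,0,0],"turn":0}], "grip": 0.045, "squeeze": 20}}

```text
t: 6.8
eef_pos: [527.7, -307.2, 22.6]
ee_rot: [[0.535, 0.845, 0.0], [0.845, -0.535, -0.0], [-0.0, 0.0, -1.0]]
force: [-1.1, 1.0, 4.9]
gripper_width: 54.3
grasp_force: 21.1
```

```bash
python3 -c "
from h import *
go(566,20,120,5)"
```

```text
yaw 57.69 turn 0.920 shift [  66.6 -322.6  -97.4] pos [ 527.7 -307.2   22.6] q [-33.  22. 110.  -0.  48.  -0.] F [-1.1  1.   4.9] w 54.3 g 21.1
```

>>> {"fn": "play_rows", "kwargs": {"steps": [{"xyz":[0,0,-0.01],"turn":0},{"xyz":[0,0,-0.03],"turn":0},{"xyz":[0,0,-0.04],"turn":0},{"xyz":[0,0,-0.04],"turn":0},{"xyz":[0,0,0],"turn":0.184},{"xyz":[0,0,0],"turn":0.184},{"xyz":[0,0,0],"turn":0.184},{"xyz":[0,0,0],"turn":0.184},{"xyz":[0,0,0],"turn":0.184},{"xyz":[0,0,0],"turn":0}]}}

```text
t: 8.05
eef_pos: [527.3, -306.9, 142.2]
ee_rot: [[0.996, 0.089, -0.0], [0.089, -0.996, 0.0], [-0.0, -0.0, -1.0]]
force: [-0.1, 1.0, -0.9]
gripper_width: 54.0
grasp_force: 21.5
```

```bash
python3 -c "
from h import *
go(584.1,13.1,120,5)"
```

```text
yaw 5.09 turn 0.002 shift [  84.5 -313.8   22.2] pos [ 527.3 -306.9  142.2] q [-33.  13. 106.  -0.  60.  52.] F [-0.1  1.  -0.9] w 54.0 g 21.5
```

>>> {"fn": "play_rows", "kwargs": {"steps": [{"xyz":[0.014,-0.052,0],"turn":0},{"xyz":[0.014,-0.052,0],"turn":0},{"xyz":[0.014,-0.052,0],"turn":0},{"xyz":[0.014,-0.052,0],"turn":0},{"xyz":[0.014,-0.053,0],"turn":0},{"xyz":[0.0115,-0.053,0],"turn":0},{"xyz":[0,0,0.02],"turn":0},{"xyz":[0,0,0.02],"turn":0},{"xyz":[0,0,0.02],"turn":0},{"xyz":[0,0,0],"turn":0}]}}

```text
t: 9.3
eef_pos: [578.9, 11.6, 79.1]
ee_rot: [[0.996, 0.085, -0.006], [0.085, -0.996, 0.0], [-0.006, -0.001, -1.0]]
force: [-0.0, 0.5, -0.2]
gripper_width: 54.2
grasp_force: 21.5
```

Run:
```python
from h import *
go(581.1,12.9,75,5)
c=r.camera("scene")
def tw(x,y,z):
    a=np.deg2rad(5); return [541.3+y*np.cos(a)+x*np.sin(a),9.4+y*np.sin(a)-x*np.cos(a),z]
cv2.imwrite("pics/p1.png",cv2.resize(c["img"][160:265,190:330],(800,600),interpolation=cv2.INTER_CUBIC))
for P in((23,76,46),(-23,76,46),(-23,9,7)): print(np.round((proj(c,tw(*P))-[190,160])*5.714))
```

```text
yaw 4.90 turn -0.002 shift [ 2.3 -1.1  4.1] pos [578.9  11.6  79.1] q [ -1.  15. 112.  -0.  53.  84.] F [-0.   0.5 -0.2] w 54.2 g 21.5
[288. 274.]
[242. 308.]
[370. 404.]
```

View pics/p1.png

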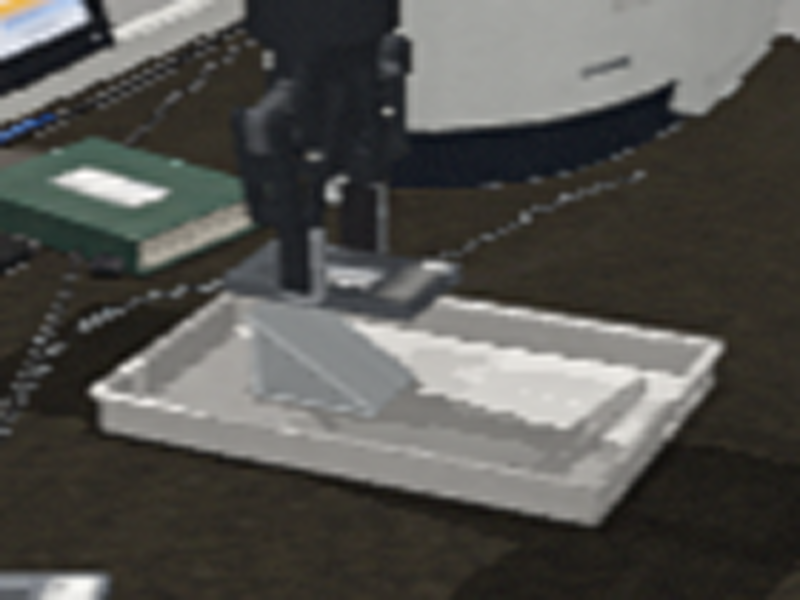

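The card is held level above the rest, whose top edge is at about (250,305). I'll lower it so it pivots.

>>> {"fn": "play_rows", "kwargs": {"steps": [{"xyz":[0.002,-0.001,0.004],"turn":0},{"xyz":[0,0,0.004],"turn":0},{"xyz":[0,0,0.003],"turn":0},{"xyz":[0,0,0.003],"turn":0},{"xyz":[0,0,0.003],"turn":0},{"xyz":[0,0,0.003],"turn":0},{"xyz":[0,0,0],"turn":0}]}}

```text
t: 10.22
eef_pos: [583.1, 14.0, 62.8]
ee_rot: [[0.996, 0.087, -0.001], [0.087, -0.996, -0.0], [-0.001, 0.0, -1.0]]
force: [-3.2, -1.2, 5.4]
gripper_width: 54.1
grasp_force: 24.1
```

Run:
```python
from h import *
go(581.1,12.9,49,5)
c=r.camera("scene")
cv2.imwrite("pics/p2.png",cv2.resize(c["img"][190:260,210:300],(720,560),interpolation=cv2.INTER_CUBIC))
```

```text
yaw 4.99 turn -0.000 shift [-2.1  1.  13.8] pos [583.1  14.   62.8] q [ -1.  16. 113.  -0.  51.  84.] F [-3.2 -1.2  5.4] w 54.1 g 24.1
```

View pics/p2.png

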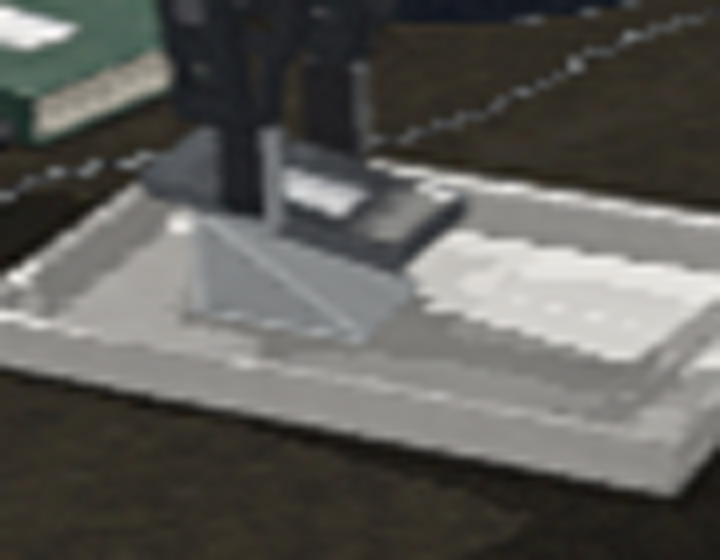

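The card is tilting in the grip as planned: its far end is up at (175,155) and its near end down at (430,240). I'll continue.

>>> {"fn": "play_rows", "kwargs": {"steps": [{"xyz":[-0.001,0.001,0.003],"turn":0},{"xyz":[-0.001,0,0.003],"turn":0},{"xyz":[0,0,0.003],"turn":0},{"xyz":[0,0,0.002],"turn":0},{"xyz":[0,0,0],"turn":0}]}}

```text
t: 10.9
eef_pos: [582.6, 13.5, 52.7]
ee_rot: [[0.996, 0.087, 0.002], [0.087, -0.996, 0.001], [0.002, -0.001, -1.0]]
force: [-2.3, 1.2, 6.3]
gripper_width: 53.9
grasp_force: 27.2
```

Run:
```python
from h import *
go(581.1,12.9,49,5)
c=r.camera("scene")
cv2.imwrite("pics/p3.png",cv2.resize(c["img"][190:260,210:300],(720,560),interpolation=cv2.INTER_CUBIC))
```

```text
yaw 4.98 turn -0.000 shift [-1.6  0.4  3.7] pos [582.6  13.5  52.7] q [ -1.  17. 113.   0.  50.  84.] F [-2.3  1.2  6.3] w 53.9 g 27.2
```

View pics/p3.png

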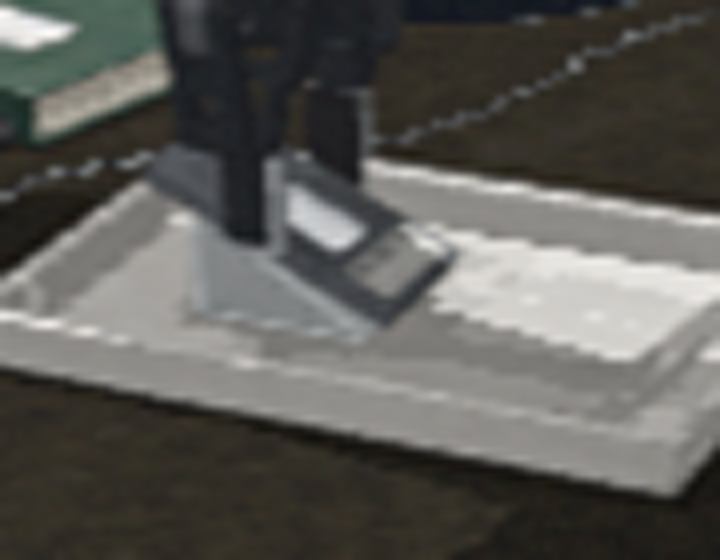

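The card is nearly flush, with its lower edge just above the floor at about (400,310).

>>> {"fn": "play_rows", "kwargs": {"steps": [{"xyz":[-0.001,0,0.002],"turn":0},{"xyz":[0,0,0.001],"turn":0},{"xyz":[0,0,0],"turn":0}]}}

```text
t: 11.32
eef_pos: [582.5, 13.3, 50.1]
ee_rot: [[0.996, 0.087, 0.004], [0.087, -0.996, 0.001], [0.004, -0.0, -1.0]]
force: [-0.2, 2.1, 7.1]
gripper_width: 54.3
grasp_force: 27.7
```

>>> {"fn": "play_rows", "kwargs": {"steps": [{"xyz":[0,0,0],"turn":0},{"xyz":[0,0,0],"turn":0},{"xyz":[0,0,0],"turn":0}], "grip": 0.074}}

```text
t: 11.7
eef_pos: [580.0, 12.7, 47.8]
ee_rot: [[0.996, 0.087, -0.001], [0.087, -0.996, -0.0], [-0.001, -0.0, -1.0]]
force: [-0.8, 1.0, -0.5]
gripper_width: 74.2
grasp_force: 0.0
```

>>> {"fn": "play_rows", "kwargs": {"steps": [{"xyz":[0,0,-0.01],"turn":0},{"xyz":[0,0,-0.02],"turn":0},{"xyz":[0,0,-0.05],"turn":0},{"xyz":[0,0,-0.05],"turn":0},{"xyz":[-0.055,-0.02,0],"turn":0},{"xyz":[-0.055,-0.04,0],"turn":0},{"xyz":[-0.055,-0.05,0],"turn":0},{"xyz":[0,-0.055,0],"turn":0},{"xyz":[0,-0.055,0],"turn":0}]}}

```text
t: 12.82
eef_pos: [410.9, 209.1, 180.6]
ee_rot: [[0.996, 0.086, 0.004], [0.086, -0.996, 0.001], [0.004, -0.001, -1.0]]
force: [2.1, -0.4, 0.1]
gripper_width: 74.1
grasp_force: 0.0
```

Run:
```python
from h import *
go(385.3,254.8,90,-15)
c=r.camera("top")
cv2.imwrite("pics/tA.png",cv2.resize(c["img"][150:260,210:310],(545,600),interpolation=cv2.INTER_CUBIC))
c2=r.camera("scene")
for n,c in(("top",c),("scene",c2)):
    for d in r.regions_of(c,"card_1")[:4]: print(n,d["score"],np.round(d["box"],1))
a=np.deg2rad(5)
def tw(x,y,z): return [541.3+y*np.cos(a)+x*np.sin(a),9.4+y*np.sin(a)-x*np.cos(a),z]
for c in(c,c2):
  P=np.array([proj(c,tw(x,y,z)) for x in(-27.5,27.5) for y,z in((0,2),(86.6,52),(-4.5,9.8),(82.1,59.8))]); print(P.min(0),P.max(0))
ds=r.regions_of(c2,"card_1")
for d in ds:
    u=proj(c2,[385,255,5])
    if np.hypot(*(np.mean(np.argwhere(d["mask"])[:,::-1],0)-u))<10: print(fit((385,255,-15),[(c2,d["mask"])],100,55,0,9))
```

```text
yaw 4.94 turn 0.348 shift [-36.6 -37.6  90.6] pos [410.9 209.1 180.6] q [ 24.  -5. 122.  -0.  63. 109.] F [ 2.1 -0.4  0.1] w 74.1 g 0.0
top 0.86 [243.  170.6 266.9 205. ]
top 0.76 [161.8 170.8 190.8 201.6]
top 0.68 [160.8 248.5 189.7 270.3]
scene 0.79 [242.8 277.8 291.5 303.5]
scene 0.62 [223.1 202.  264.3 233.5]
scene 0.61 [159.6 258.  210.2 274.6]
[228.07053794 202.53219525] [267.14949057 233.6209337 ]
[228.07053794 202.53219525] [267.14949057 233.6209337 ]
(array([384.69923468, 253.87643058, -16.66857781]), np.float64(0.105546875))
```

View pics/tA.png

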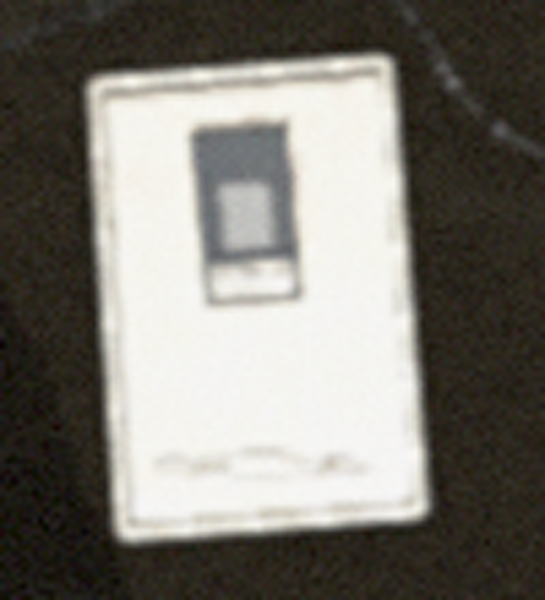

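Card 1 lies squarely on the rest: it is centred, with its lower edge near (255,298), and its network boxes match the model. Next is card B.

>>> {"fn": "play_rows", "kwargs": {"steps": [{"xyz":[0,0,0],"turn":0.174},{"xyz":[0,0,0],"turn":0.174},{"xyz":[-0.037,-0.038,0.04],"turn":0},{"xyz":[0,0,0.04],"turn":0},{"xyz":[0,0,0.03],"turn":0},{"xyz":[0,0,0],"turn":0},{"xyz":[0,0,0],"turn":0}], "grip": 0.074}}

```text
t: 13.95
eef_pos: [388.0, 250.7, 71.9]
ee_rot: [[0.966, -0.26, 0.001], [-0.26, -0.966, 0.001], [0.001, -0.001, -1.0]]
force: [0.5, 0.1, -0.6]
gripper_width: 73.8
grasp_force: 0.0
```

```bash
python3 -c "
from h import *
go(385.2,254.6,22.5,-15)"
```

```text
yaw -15.07 turn -0.001 shift [-3.7 -3.  49.4] pos [388.  250.7  71.9] q [ 30.   3. 127.  -0.  50. 135.] F [ 0.5  0.1 -0.6] w 73.8 g 0.0
```

>>> {"fn": "play_rows", "kwargs": {"steps": [{"xyz":[-0.0035,-0.003,0.015],"turn":0},{"xyz":[0,0,0.015],"turn":0},{"xyz":[0,0,0.012],"turn":0},{"xyz":[0,0,0.0055],"turn":0},{"xyz":[0,0,0],"turn":0},{"xyz":[0,0,0],"turn":0}]}}

```text
t: 14.7
eef_pos: [384.5, 255.2, 23.4]
ee_rot: [[0.966, -0.258, 0.0], [-0.258, -0.966, 0.0], [0.0, -0.0, -1.0]]
force: [0.2, 0.2, 0.2]
gripper_width: 74.0
grasp_force: 0.0
```

```bash
python3 -c "
from h import *
go(385.2,254.6,23,-15)"
```

```text
yaw -14.96 turn 0.001 shift [0.8 0.3 0.4] pos [384.5 255.2  23.4] q [ 30.   8. 128.  -0.  44. 135.] F [0.2 0.2 0.2] w 74.0 g 0.0
```

>>> {"fn": "play_rows", "kwargs": {"steps": [{"xyz":[0,0,0],"turn":0},{"xyz":[0,0,0],"turn":0},{"xyz":[0,0,0],"turn":0},{"xyz":[0,0,0],"turn":0},{"xyz":[0,0,0],"turn":0}], "grip": 0.045, "squeeze": 20}}

```text
t: 15.32
eef_pos: [384.6, 255.2, 23.8]
ee_rot: [[0.966, -0.258, 0.001], [-0.258, -0.966, 0.001], [0.001, -0.001, -1.0]]
force: [-1.4, -0.1, 5.4]
gripper_width: 54.3
grasp_force: 21.2
```

>>> {"fn": "play_rows", "kwargs": {"steps": [{"xyz":[0,0,-0.01],"turn":0},{"xyz":[0,0,-0.03],"turn":0},{"xyz":[0,0,-0.045],"turn":0},{"xyz":[0,0,-0.045],"turn":0},{"xyz":[0,0,0],"turn":-0.175},{"xyz":[0,0,0],"turn":-0.174},{"xyz":[0,0,0],"turn":0}]}}

```text
t: 16.2
eef_pos: [384.1, 254.9, 153.5]
ee_rot: [[0.996, 0.086, 0.0], [0.086, -0.996, 0.0], [0.0, -0.0, -1.0]]
force: [0.5, 0.5, -0.0]
gripper_width: 53.9
grasp_force: 21.3
```

```bash
python3 -c "
from h import *
go(562.8,11.8,120,5)"
```

```text
yaw 4.93 turn -0.001 shift [156.8 257.8  33.5] pos [384.1 254.9 153.5] q [ 30.  -3. 123.  -0.  60. 116.] F [ 0.5  0.5 -0. ] w 53.9 g 21.3
```

>>> {"fn": "play_rows", "kwargs": {"steps": [{"xyz":[0.032,0.051,0],"turn":0},{"xyz":[0.032,0.052,0],"turn":0},{"xyz":[0.032,0.052,0],"turn":0},{"xyz":[0.031,0.052,0],"turn":0},{"xyz":[0.03,0.051,0],"turn":0},{"xyz":[0,0,0.025],"turn":0},{"xyz":[0,0,0.025],"turn":0},{"xyz":[0,0,0.014],"turn":0},{"xyz":[0,0,0],"turn":0},{"xyz":[0,0,0],"turn":0}]}}

```text
t: 17.45
eef_pos: [563.9, 11.9, 90.0]
ee_rot: [[0.996, 0.087, 0.001], [0.087, -0.996, -0.0], [0.001, 0.0, -1.0]]
force: [0.6, -0.6, 0.9]
gripper_width: 54.1
grasp_force: 21.4
```

Run:
```python
from h import *
go(562.8,11.3,50,5)
```

```text
yaw 5.02 turn 0.000 shift [-1.1  0.5 40. ] pos [563.9  11.9  90. ] q [ -1.  12. 114.  -0.  54.  84.] F [ 0.6 -0.6  0.9] w 54.1 g 21.4
```

>>> {"fn": "play_rows", "kwargs": {"steps": [{"xyz":[-0.001,0.0003,0.004],"turn":0},{"xyz":[0,0,0.004],"turn":0},{"xyz":[0,0,0.003],"turn":0},{"xyz":[0,0,0.003],"turn":0},{"xyz":[0,0,0.003],"turn":0},{"xyz":[0,0,0.003],"turn":0},{"xyz":[0,0,0.003],"turn":0},{"xyz":[0,0,0.003],"turn":0},{"xyz":[0,0,0],"turn":0}]}}

```text
t: 18.58
eef_pos: [561.8, 11.3, 62.7]
ee_rot: [[0.996, 0.088, -0.001], [0.088, -0.996, -0.0], [-0.001, -0.0, -1.0]]
force: [-2.1, -0.6, 2.4]
gripper_width: 54.1
grasp_force: 23.2
```

Run:
```python
from h import *
go(562.8,11.3,50,5)
c=r.camera("scene")
cv2.imwrite("pics/p4.png",cv2.resize(c["img"][190:260,210:300],(720,560),interpolation=cv2.INTER_CUBIC))
```

```text
yaw 5.03 turn 0.000 shift [ 1.   0.1 12.7] pos [561.8  11.3  62.7] q [ -1.  14. 115.  -0.  51.  84.] F [-2.1 -0.6  2.4] w 54.1 g 23.2
```

View pics/p4.png

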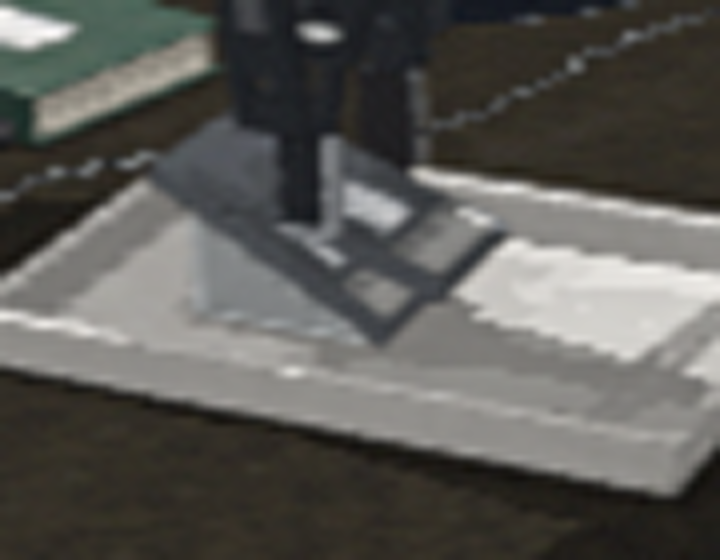

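Card 2 is pivoting on card 1, which sits on the floor at (375,335) and hasn't moved. I'll continue down and release.

>>> {"fn": "play_rows", "kwargs": {"steps": [{"xyz":[0.001,0,0.003],"turn":0},{"xyz":[0,0,0.003],"turn":0},{"xyz":[0,0,0.003],"turn":0},{"xyz":[0,0,0.003],"turn":0},{"xyz":[0,0,0],"turn":0},{"xyz":[0,0,0],"turn":0}]}}

```text
t: 19.38
eef_pos: [563.7, 11.4, 52.0]
ee_rot: [[0.996, 0.088, 0.001], [0.088, -0.996, 0.0], [0.001, 0.0, -1.0]]
force: [-2.8, 0.3, 7.6]
gripper_width: 53.9
grasp_force: 23.9
```

Run:
```python
from h import *
go(562.8,11.3,50,5)
```

```text
yaw 5.03 turn 0.001 shift [-0.9  0.1  2. ] pos [563.7  11.4  52. ] q [ -1.  15. 115.   0.  49.  84.] F [-2.8  0.3  7.6] w 53.9 g 23.9
```

>>> {"fn": "play_rows", "kwargs": {"steps": [{"xyz":[0,0,0],"turn":0},{"xyz":[0,0,0],"turn":0},{"xyz":[0,0,0],"turn":0}], "grip": 0.074}}

```text
t: 19.75
eef_pos: [563.0, 11.4, 50.7]
ee_rot: [[0.996, 0.088, -0.001], [0.088, -0.996, 0.0], [-0.001, -0.0, -1.0]]
force: [-0.4, 0.3, 0.3]
gripper_width: 74.5
grasp_force: 0.0
```

>>> {"fn": "play_rows", "kwargs": {"steps": [{"xyz":[0,0,-0.01],"turn":0},{"xyz":[0,0,-0.02],"turn":0},{"xyz":[0,0,-0.05],"turn":0},{"xyz":[0,0,-0.05],"turn":0},{"xyz":[0,-0.055,0],"turn":0},{"xyz":[0,-0.055,0],"turn":0},{"xyz":[0,-0.05,0],"turn":0},{"xyz":[0,-0.05,0],"turn":0},{"xyz":[0,0,0],"turn":0}]}}

```text
t: 20.88
eef_pos: [544.5, 223.8, 182.0]
ee_rot: [[0.996, 0.092, 0.001], [0.092, -0.996, 0.001], [0.001, -0.001, -1.0]]
force: [-0.9, 0.1, 0.9]
gripper_width: 74.0
grasp_force: 0.0
```

Run:
```python
from h import *
go(592.5,269.6,22.5,27)
c=r.camera("top"); c2=r.camera("scene")
a=cv2.resize(c["img"][160:215,230:280],(436,480),interpolation=cv2.INTER_CUBIC)
b=cv2.resize(c2["img"][195:245,215:275],(360,300),interpolation=cv2.INTER_CUBIC)
im=np.zeros((480,800,3),np.uint8); im[:,:436]=a; im[:300,440:]=b; cv2.imwrite("pics/tB.png",im)
t=np.deg2rad(5)
def tw(x,y,z): return [541.3+y*np.cos(t)+x*np.sin(t),9.4+y*np.sin(t)-x*np.cos(t),z]
for o in(0,-18):
  for x,y,z in((-27.5,-4.5,9.8),(27.5,-4.5,9.8),(-27.5,82.1,59.8),(27.5,82.1,59.8)):
    print(o,np.round((proj(c,tw(x,y+o,z))-[229.5,159.5])*8.72),np.round((proj(c2,tw(x,y+o,z))-[214.5,194.5])*6)+[440,0])
```

```text
yaw 5.28 turn -0.379 shift [ 63.6 -19.  159.5] pos [544.5 223.8 182. ] q [ 20.   9. 107.   0.  64. 105.] F [-0.9  0.1  0.9] w 74.0 g 0.0
0 [158. 405.] [704. 221.]
0 [315. 393.] [756. 174.]
0 [131. 132.] [529.  90.]
0 [292. 120.] [587.  48.]
-18 [162. 456.] [741. 227.]
-18 [319. 444.] [791. 180.]
-18 [134. 184.] [564.  95.]
-18 [296. 172.] [621.  54.]
```

View pics/tB.png

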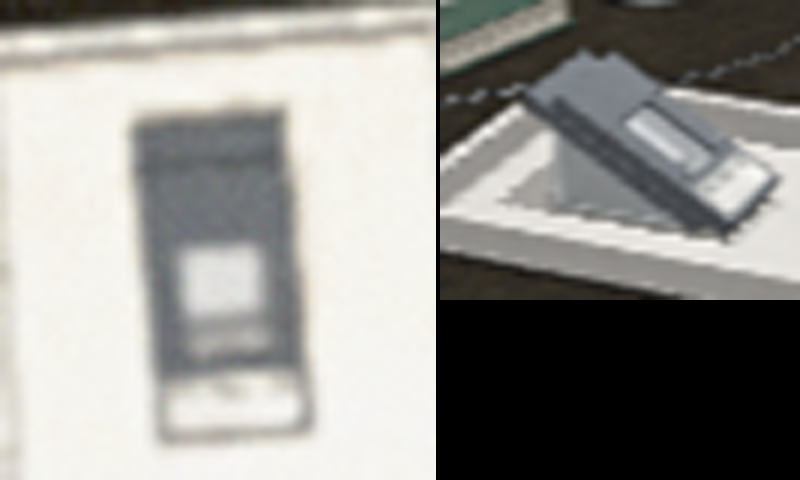

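Cards 1 and 2 lie square and stepped: the ridge is at (210,165), the lower edge at (235,435), and the step is about 17 mm. Card A is next. I'll check its clearance to the black tower first.

Run:
```python
from h import *
c=r.camera("scene")
for uv in((142,290),(118,320),(142,275)): print(uv,ray(c,uv,0).round())
for n in("scene","top"):
  c=r.camera(n)
  for d in r.regions_of(c,"card_1"):
    u=proj(c,[592.5,269.6,5])
    if np.hypot(*(np.mean(np.argwhere(d["mask"])[:,::-1],0)-u))<8: print(n,d["score"],fit((592.5,269.6,27),[(c,d["mask"])],100,55,0,9))
```

```text
(142, 290) [616. 379.   0.]
(118, 320) [581. 474.   0.]
(142, 275) [661. 335.   0.]
scene 0.92 (array([594.68731285, 267.12802803,  27.68388623]), np.float64(0.13019161316211877))
```

>>> {"fn": "play_rows", "kwargs": {"steps": [{"xyz":[0,0,0],"turn":-0.127},{"xyz":[0,0,0],"turn":-0.126},{"xyz":[0,0,0],"turn":-0.126},{"xyz":[0.032,-0.009,0.02],"turn":0},{"xyz":[0.031,-0.009,0.04],"turn":0},{"xyz":[0,0,0.04],"turn":0},{"xyz":[0,0,0.015],"turn":0},{"xyz":[0,0,0],"turn":0},{"xyz":[0,0,0],"turn":0}], "grip": 0.074}}

```text
t: 22.35
eef_pos: [594.2, 265.1, 68.1]
ee_rot: [[0.893, 0.45, 0.003], [0.45, -0.893, 0.001], [0.003, 0.0, -1.0]]
force: [0.6, 0.0, 0.7]
gripper_width: 74.1
grasp_force: 0.0
```

```bash
python3 -c "
from h import *
go(592.5,269.4,23,27)"
```

```text
yaw 26.71 turn -0.005 shift [ 0.4 -4.6 45.1] pos [594.2 265.1  68.1] q [ 22.  22. 104.  -0.  54.  85.] F [0.6 0.  0.7] w 74.1 g 0.0
```

>>> {"fn": "play_rows", "kwargs": {"steps": [{"xyz":[0.0005,-0.0045,0.015],"turn":-0.005},{"xyz":[0,0,0.015],"turn":0},{"xyz":[0,0,0.01],"turn":0},{"xyz":[0,0,0.005],"turn":0},{"xyz":[0,0,0],"turn":0},{"xyz":[0,0,0],"turn":0}]}}

```text
t: 23.1
eef_pos: [591.8, 269.4, 21.5]
ee_rot: [[0.891, 0.454, 0.001], [0.454, -0.891, 0.0], [0.001, 0.0, -1.0]]
force: [0.6, 0.7, -0.3]
gripper_width: 73.7
grasp_force: 0.0
```

```bash
python3 -c "
from h import *
go(592.5,269.4,23,27)"
```

```text
yaw 27.03 turn 0.000 shift [ 0.7  0.3 -1.5] pos [591.8 269.4  21.5] q [ 22.  25. 105.   0.  50.  85.] F [ 0.6  0.7 -0.3] w 73.7 g 0.0
```

>>> {"fn": "play_rows", "kwargs": {"steps": [{"xyz":[0,0,-0.0015],"turn":0},{"xyz":[0,0,0],"turn":0}]}}

```text
t: 23.35
eef_pos: [591.9, 269.5, 23.3]
ee_rot: [[0.891, 0.454, 0.001], [0.454, -0.891, 0.0], [0.001, 0.0, -1.0]]
force: [0.5, 0.0, 0.4]
gripper_width: 73.6
grasp_force: 0.0
```

>>> {"fn": "play_rows", "kwargs": {"steps": [{"xyz":[0,0,0],"turn":0},{"xyz":[0,0,0],"turn":0},{"xyz":[0,0,0],"turn":0},{"xyz":[0,0,0],"turn":0},{"xyz":[0,0,0],"turn":0}], "grip": 0.045, "squeeze": 20}}

```text
t: 23.98
eef_pos: [591.7, 269.4, 23.1]
ee_rot: [[0.891, 0.455, 0.001], [0.455, -0.891, 0.0], [0.001, 0.0, -1.0]]
force: [-0.4, -0.9, 4.6]
gripper_width: 54.3
grasp_force: 21.6
```

>>> {"fn": "play_rows", "kwargs": {"steps": [{"xyz":[0,0,-0.01],"turn":0},{"xyz":[0,0,-0.03],"turn":0},{"xyz":[0,0,-0.045],"turn":0},{"xyz":[0,0,-0.045],"turn":0},{"xyz":[0,0,0],"turn":0.128},{"xyz":[0,0,0],"turn":0.128},{"xyz":[0,0,0],"turn":0.128},{"xyz":[0,0,0],"turn":0}]}}

```text
t: 24.98
eef_pos: [591.1, 269.2, 152.5]
ee_rot: [[0.996, 0.089, -0.0], [0.089, -0.996, -0.0], [-0.001, 0.0, -1.0]]
force: [0.5, 0.5, -0.3]
gripper_width: 54.6
grasp_force: 21.3
```

```bash
python3 -c "
from h import *
go(546.3,9.8,120,5)"
```

```text
yaw 5.11 turn 0.002 shift [-67.2 254.5  32.5] pos [591.1 269.2 152.5] q [ 22.  17. 101.   0.  62. 107.] F [ 0.5  0.5 -0.3] w 54.6 g 21.3
```

>>> {"fn": "play_rows", "kwargs": {"steps": [{"xyz":[-0.014,0.051,0],"turn":0.001},{"xyz":[-0.014,0.051,0],"turn":0.001},{"xyz":[-0.013,0.051,0],"turn":0},{"xyz":[-0.013,0.051,0],"turn":0},{"xyz":[-0.013,0.05,0],"turn":0},{"xyz":[0,0,0.025],"turn":0},{"xyz":[0,0,0.025],"turn":0},{"xyz":[0,0,0.013],"turn":0},{"xyz":[0,0,0],"turn":0},{"xyz":[0,0,0],"turn":0}]}}

```text
t: 26.22
eef_pos: [547.3, 10.7, 90.5]
ee_rot: [[0.996, 0.087, 0.001], [0.087, -0.996, -0.0], [0.001, 0.0, -1.0]]
force: [0.2, -0.5, 0.3]
gripper_width: 54.1
grasp_force: 21.3
```

```bash
python3 -c "
from h import *
go(546.3,9.8,50,5)"
```

```text
yaw 4.97 turn -0.000 shift [-1.1  0.8 40.5] pos [547.3  10.7  90.5] q [ -1.  10. 116.  -0.  53.  84.] F [ 0.2 -0.5  0.3] w 54.1 g 21.3
```

>>> {"fn": "play_rows", "kwargs": {"steps": [{"xyz":[-0.001,0.0005,0.004],"turn":0},{"xyz":[0,0,0.004],"turn":0},{"xyz":[0,0,0.003],"turn":0},{"xyz":[0,0,0.003],"turn":0},{"xyz":[0,0,0.003],"turn":0},{"xyz":[0,0,0.003],"turn":0},{"xyz":[0,0,0.003],"turn":0},{"xyz":[0,0,0.003],"turn":0},{"xyz":[0,0,0.003],"turn":0},{"xyz":[0,0,0.003],"turn":0},{"xyz":[0,0,0],"turn":0},{"xyz":[0,0,0],"turn":0}]}}

```text
t: 27.72
eef_pos: [546.0, 9.9, 57.8]
ee_rot: [[0.996, 0.086, 0.001], [0.086, -0.996, 0.0], [0.001, 0.0, -1.0]]
force: [0.6, 0.6, 2.3]
gripper_width: 54.0
grasp_force: 25.0
```

Run:
```python
from h import *
go(546.3,9.8,50,5)
c=r.camera("scene")
cv2.imwrite("pics/p5.png",cv2.resize(c["img"][190:260,210:300],(720,560),interpolation=cv2.INTER_CUBIC))
```

```text
yaw 4.92 turn -0.001 shift [0.2 0.1 7.8] pos [546.    9.9  57.8] q [ -2.  13. 117.   0.  50.  84.] F [0.6 0.6 2.3] w 54.0 g 25.0
```

View pics/p5.png

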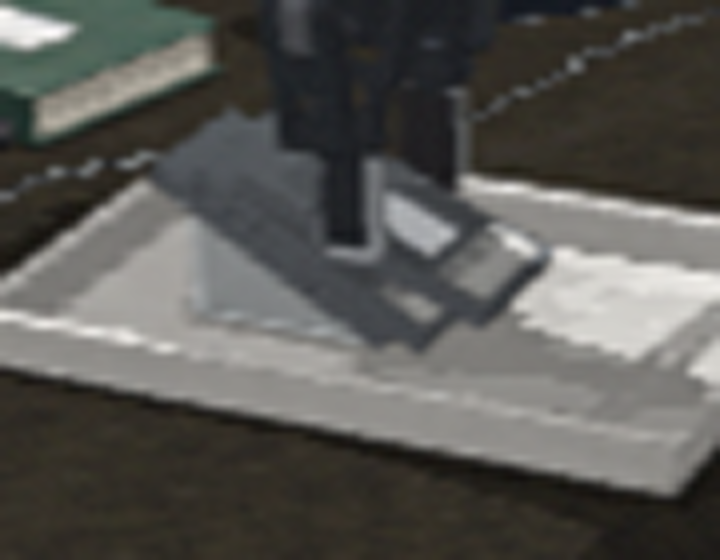

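Card 3 is pivoting on card 2, with its near end still up at (500,300), and the lower cards are in place. I'll finish the descent and release.

>>> {"fn": "play_rows", "kwargs": {"steps": [{"xyz":[0,0,0.003],"turn":0},{"xyz":[0,0,0.003],"turn":0},{"xyz":[0,0,0.002],"turn":0},{"xyz":[0,0,0],"turn":0},{"xyz":[0,0,0],"turn":0}]}}

```text
t: 28.4
eef_pos: [546.1, 9.8, 50.0]
ee_rot: [[0.996, 0.086, 0.001], [0.086, -0.996, -0.0], [0.001, 0.0, -1.0]]
force: [-1.3, 0.2, 6.8]
gripper_width: 53.8
grasp_force: 25.9
```

>>> {"fn": "play_rows", "kwargs": {"steps": [{"xyz":[0,0,0],"turn":0},{"xyz":[0,0,0],"turn":0},{"xyz":[0,0,0],"turn":0}], "grip": 0.074}}

```text
t: 28.78
eef_pos: [545.0, 9.8, 49.0]
ee_rot: [[0.996, 0.086, -0.001], [0.086, -0.996, 0.0], [-0.001, -0.0, -1.0]]
force: [-0.7, 0.2, -0.1]
gripper_width: 74.2
grasp_force: 0.0
```

>>> {"fn": "play_rows", "kwargs": {"steps": [{"xyz":[0,0,-0.01],"turn":0},{"xyz":[0,0,-0.02],"turn":0},{"xyz":[0,0,-0.05],"turn":0},{"xyz":[0,0,-0.05],"turn":0},{"xyz":[0,-0.055,0],"turn":0},{"xyz":[0,-0.055,0],"turn":0},{"xyz":[0,-0.055,0],"turn":0},{"xyz":[0,-0.055,0],"turn":0},{"xyz":[0,0,0],"turn":0},{"xyz":[0,0,0],"turn":0}]}}

```text
t: 30.02
eef_pos: [526.6, 229.0, 180.0]
ee_rot: [[0.996, 0.087, 0.0], [0.087, -0.996, -0.001], [0.0, 0.001, -1.0]]
force: [-0.3, -0.1, -1.0]
gripper_width: 74.0
grasp_force: 0.0
```

Run:
```python
from h import *
go(546.3,9.8,50,5)
t=np.deg2rad(5)
def tw(x,y,z): return [541.3+y*np.cos(t)+x*np.sin(t),9.4+y*np.sin(t)-x*np.cos(t),z]
def stack(c,m):
    # expected box of the three flush cards, first at y0
    P=np.array([proj(c,tw(x,y+o+m,z)) for o in(0,-18,-36) for x in(-27.5,27.5) for y,z in((0,2),(86.6,52),(-4.5,9.8),(82.1,59.8))])
    return np.round([*P.min(0),*P.max(0)],1)
for n in("top","scene"):
    c=r.camera(n); cv2.imwrite(f"pics/end_{n}.png",c["img"])
    print(n,"model",stack(c,0),stack(c,3))
    for d in r.regions_of(c,"card_1"):
        print(round(d["score"],2),np.round(d["box"],1),d["mask"].sum())
c=cv2.imread("pics/end_top.png"); g=cv2.cvtColor(c,cv2.COLOR_BGR2GRAY)
print("col profile rows 170-222",g[170:222,252:262].mean(1).astype(int).tolist())
for row in(175,180,185,190,195,200): print(row,g[row,240:272].tolist())
```

```text
yaw 4.98 turn -0.000 shift [  0.5 220.1 130. ] pos [526.6 229.  180. ] q [ 21.   8. 109.  -0.  64. 106.] F [-0.3 -0.1 -1. ] w 74.0 g 0.0
top model [244.5 172.3 266.5 217.6] [244.4 171.4 266.4 216.7]
0.88 [249.2 184.5 267.9 218.1] 610
0.52 [244.3 171.3 260.7 177.7] 64
0.4 [244.7 179.  264.  185.7] 110
scene model [228.1 202.5 279.  235.9] [227.1 202.4 278.  235.7]
0.78 [238.6 205.9 278.5 231.3] 470
0.73 [231.8 206.6 261.2 234.9] 162
0.47 [227.9 206.1 256.  235. ] 145
col profile rows 170-222 [243, 230, 188, 135, 110, 114, 115, 108, 99, 109, 115, 118, 116, 113, 101, 106, 113, 116, 117, 117, 115, 117, 114, 119, 148, 185, 191, 191, 198, 197, 177, 153, 151, 163, 169, 166, 150, 123, 131, 176, 211, 224, 236, 240, 231, 196, 187, 226, 242, 244, 245, 244]
175 [244, 243, 245, 243, 212, 147, 111, 107, 107, 110, 111, 112, 112, 113, 117, 113, 115, 112, 117, 116, 113, 121, 160, 226, 242, 243, 244, 242, 244, 243, 243, 242]
180 [243, 245, 244, 240, 219, 160, 116, 105, 111, 108, 117, 114, 115, 115, 117, 118, 115, 114, 118, 112, 118, 117, 135, 177, 224, 234, 241, 244, 245, 246, 243, 242]
185 [242, 242, 244, 247, 241, 197, 130, 102, 91, 94, 95, 101, 99, 98, 103, 102, 105, 109, 111, 115, 112, 106, 103, 142, 206, 235, 242, 243, 244, 243, 243, 243]
190 [244, 244, 244, 245, 243, 224, 161, 126, 112, 114, 114, 117, 112, 114, 118, 114, 116, 119, 119, 118, 113, 116, 117, 139, 190, 226, 240, 242, 244, 244, 245, 243]
195 [243, 244, 243, 244, 244, 239, 192, 133, 106, 112, 125, 159, 181, 199, 205, 208, 206, 210, 201, 182, 146, 119, 111, 113, 146, 210, 236, 242, 244, 244, 244, 244]
200 [245, 244, 244, 245, 245, 242, 226, 163, 118, 112, 126, 158, 186, 193, 195, 189, 188, 182, 186, 174, 155, 131, 120, 118, 146, 211, 237, 243, 244, 247, 244, 244]
```

```bash
python3 -c "
from station import r
print(r.hand_in())"
```

```text
the job is handed in; nothing more can be done
None
```

All three cards lie fanned on the rest, squarely on the middle line with steps of about 18 mm and lower edges on the tray floor; the job was handed in at about 30 s, with no verdict returned.

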